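Walk the tube to the rack

TASK

Put the square steel tube away under the slatted rack. Walk it end over end instead of carrying it: lay it down from its capped end, stand it up on its open end, let that stand a moment, and lay it down again with the capped end towards the rack, always keeping one end on the bench and never letting it drop; then slide it under the rack, capped end first, until it sits squarely and fully home against the middle of the stop block without hard shoving, and leave the loose pipe end and the air grinder beside the way where they lie.

Things in the scene. Friction and masses are not known exactly. Their poses are not given: they have to be found in the camera images.
- tube_mid (a point): centre of the tube: plain bare steel, square, 40 x 40 mm across, 150 mm long, 4 mm walls, square ends, about 0.5 kg (varies by a third). Its z axis runs from the capped to the open end; x and y are square to its flat sides. It starts standing on its capped end, turned by some yaw; it is stable standing or lying
- tube_cap (a point): centre of the tube's capped end face (closed by a flat steel cap flush with the walls), 75 mm from the centre along the tube's -z
- tube_open (a point): centre of the tube's open end face (hollow), 75 mm from the centre along the tube's +z
- tube: the whole tube; origin at its centre, axes as for tube_mid. It tips about the bottom edges of its end faces, so laying it down and standing it up again moves it on by 190 mm. Keep one end on the bench all the time
- rack: low fixed steel rack: a slatted shelf 300 mm wide, 240 mm deep on four posts, pipes on top. Origin on the bench under the middle of the shelf's front edge; y points inwards (roughly the robot's left), x across the mouth. Underside of the shelf 130 mm above the bench, top 142 mm; 260 mm free between posts. The tube starts 460 to 510 mm before the mouth (-y), up to 60 mm to either side
- stop (a point): middle of the stop face, 20 mm up, 150 mm inside the front edge on the rack's middle line (x = 0): a fixed steel block 80 mm wide, 30 mm high, facing the rack's -y. The tube's capped end must come to touch it, without being pushed with more than a few tens of newtons
- rack_edge (a point): middle of the underside of the shelf's front edge, 130 mm above the bench. The home place is on the bench below: tube along the rack's y, on its middle line, capped end inwards, open end flush under this edge, so a gripper that brings it there must lean outwards, to the rack's -y
- pipe_end: bystander: a short dark round pipe end, 60 mm across, 50 mm high, standing on the far side of the path; origin at its foot
- grinder: bystander: a hand-held air grinder with a yellow body, 210 mm long, 40 mm high, lying on the far side of the path; origin under its middle
There are look-alikes about, which are no part of the job. What is shaped like the tube but brown or pink is not meant.

How it is judged (in metres and radians):
On the way, in this order (a step that is already met when the one before it is completed fails the run):
1. the tube has been laid down flat on the bench (height (world z) of each of tube_cap, tube_open below 0.03 m), for 0.1 s.
2. the tube stands upright on its open end (height (world z) of tube_open below 0.012 m and height (world z) of tube_cap above 0.14 m and angle between the z axis of tube and the z axis of rack, either way round below 0.1 rad), for 0.2 s.
3. the tube lies flat on the bench again (all of step 1), for 0.1 s.
At the end, for the whole second after the job is handed in: the tube lies flat on the bench under the rack, at rest, its capped end within 5 mm of the stop face and within 20 mm of the rack's middle line, the tube within 0.1 rad of the rack's inward direction (all of step 3 and y of tube_cap in the frame of rack above 0.145 m and x of tube_cap in the frame of rack between -0.02 and 0.02 m and angle between the z axis of tube and the y axis of rack, either way round below 0.1 rad and linear speed of tube below 0.01 m/s); the robot touches nothing.
It fails at once if both ends of the tube are off the bench (both end centres above 45 mm) (height (world z) of each of tube_cap, tube_open above 0.045 m).
It fails at once if the tube is dropped, toppled or thrown (its centre moves faster than 0.6 m/s) (linear speed of tube above 0.6 m/s).
It fails at once if the tube is shoved against the rack or its stop with more than 60 N (contact force between tube and rack above 60 N).
It fails at once if the pipe end or the grinder is moved by more than 30 mm (distance of any of pipe_end, grinder from where it was at the start of the episode above 0.03 m).
It also fails if it takes over 72 s, if anything falls off the work surface, if the arm or the gripper's body presses on something with over 40 N, if the wrist force passes 120 N, or if a joint passes its speed limit or range.

ROBOT

A 7-joint arm with a two-finger parallel gripper is mounted at the origin on the work surface. World frame = base frame: x ahead of the robot, y to its left, z up, the work surface at z = 0. Lengths are in m, angles in degrees, forces in N, time in s.
With the tool pointing down it reaches from about 0.4 to 0.85 m from the base axis. Payload 10.4 kg.
Tool frame: the origin (TCP) lies midway between the tips of the shut fingers; the grasp point (between the pads) lies 19 mm behind it; x points along the fingers, y is the direction in which the jaws open and shut, and the axes are right-handed (so a half turn about x gives the same grasp; the last joint's range is limited). The gripper opens to 85 mm and grips with 20 to 120 N. Pads are 22 mm wide; open, the fingers measure 114 mm over their backs; the gripper's body (76 mm by 85 mm) begins 54 mm behind the grasp point. The pads swing forward as they close: fully open they stand 13 mm farther back than shut.
Start: joints at [-66.899, 19.034, -3.707, 83.658, 1.238, 77.344, -5.071], TCP at [0.258, 0.569, 0.231] pointing down, gripper open.
Joint ranges: [-148.97, 148.97], [-28.65, 121.19], [-84.17, 76.75], [9.2, 138.47], [-72.65, 252.65], [3.7, 117.97], [-149.18, 149.18]. Speed limits (degrees/s): [127.2, 127.2, 159.86, 159.86, 180, 180, 180].

INTERFACE

Orientations are given as a 3x3 rotation matrix whose columns are the frame's x, y, z axes.
In Python, from plant import observe, capture, camera_info, close_job gives the robot as it stands.
- The arm moves only by the shell command python3 -m pendant 'ROWS' [FORCE]. ROWS is JSON, a list of rows, each a list of 3 entries, a list of its own where there are three numbers: the shift along the tool's x, y, z in cm, then the turn, a rotation vector about the tool's x, y, z in degrees, then the closure in counts, from 0 (fully open) to 255 (shut). A call has 1 to 20 rows; each row is the pose to reach, as a shift and turn from the pose measured when the call began, along the tool's axes at that moment; what a row does not reach only later rows make up. A row lasts 1/12 s, in which the tool goes at most 41.7 mm and 7.16 degrees, less where a joint would pass 70% of its speed; a pose out of reach is approached as far as the arm can. A call with a gripper value outside its range is refused whole. The fingers move at their own pace and stop on an object; FORCE is the grip in N (left out, the last holds). Time passes only in rows, so rows that repeat a pose let the fingers close. It gives the time, the measured TCP pose, the force and the opening at its end, in the units of the state.
- observe(): the state, without advancing time (a new reading comes with each control period).
- capture(name): name is "side" or "top"; returns (picture, depth): 400x640x3 uint8, blue, green, red; 400x640 float32, m along the optical axis (not along the pixel's ray), 0 where there is no reading.
- camera_info(name): a dict with "fx", "fy", "cx", "cy" (pixels), "pose" (4x4, takes a point from camera to world coordinates). Camera axes: x right, y down, z forward; pixel columns grow to the right and rows downward; lengths in m; the calibration is good to about 2 mm. A picture is of the moment at which its call begins. camera_info takes no time and is no camera call.
- close_job(): hands the job in, once; it reports no verdict.
The state is a dict: "clock": time; "q": joint angles; "joint_velocities": joint speeds; "effort": joint torques, N m; "eef_pos": TCP position; "eef_rot": TCP orientation; "force": force on the tool from outside, world axes, zero at the start; "moment": the same for the moment, N m; "grip_width": finger opening in m.
Only numpy, scipy, OpenCV 4.12 (cv2) and the standard library are available. Lean on these libraries where they do the work, as an engineer would, in place of code of your own. Each camera call takes 0.05 s, during which the arm holds its last target. There are 200 camera calls.

## Working session

There is one attempt and no reset: what is moved stays moved. The work goes in short steps, Python scripts to look and compute and a shell command to move; the robot and the scene stay as the last step left them, time stands still between calls to the robot, and variables do not carry over. Pictures are saved under pics/ and viewed, about 8 in all and at most 12, crops included, and the job is handed in when it is done.

```bash
mkdir -p pics; ls; python3 - <<'E'
from plant import *
import cv2
s=observe();print(s)
for n in("side","top"):
    p,d=capture(n);cv2.imwrite(f"pics/{n}0.png",p);import numpy as np;np.save(f"pics/{n}0.npy",d);c=camera_info(n);print(n,c)
E
```

```text
pics
{'clock': 0.0, 'q': array([-66.89906296,  19.07128303,  -3.70800148,  83.70523362,
         1.23625857,  77.34123078,  -5.07051862]), 'joint_velocities': array([ 0.02088216, -0.03440367,  0.02096715, -0.00644063,  0.06833385,
       -0.00572488, -0.04477811]), 'effort': array([-2.05964943e-04, -6.25435925e+01,  4.93380195e-02, -3.91602266e+01,
        1.63752283e-02,  9.67935717e-03,  5.63409543e-06]), 'eef_pos': array([0.25798812, 0.56887543, 0.23052992]), 'eef_rot': array([[-5.31347580e-04,  4.13006367e-01,  9.10727983e-01],
       [-1.25274032e-03,  9.10727122e-01, -4.13006707e-01],
       [-9.99999074e-01, -1.36035578e-03,  3.34770774e-05]]), 'force': array([ 0.10077565, -0.23417286,  1.03456449]), 'moment': array([0.03193143, 0.03660753, 0.00293043]), 'grip_width': 0.08564282637698585}
side {'fx': 476.72153972179643, 'fy': 476.72153972179643, 'cx': 320.4267668540246, 'cy': 204.65918363339856, 'pose': array([[ 0.88236924, -0.35565957,  0.30810841,  0.16821189],
       [-0.4705048 , -0.67665793,  0.56635614, -0.69759906],
       [ 0.00705402, -0.64470172, -0.76440168,  1.06225508],
       [ 0.        ,  0.        ,  0.        ,  1.        ]])}
top {'fx': 408.02259388157046, 'fy': 408.02259388157046, 'cx': 315.442913079664, 'cy': 199.87787749952443, 'pose': array([[ 0.01089745, -0.99837236,  0.05598107,  0.50480699],
       [-0.99988683, -0.01146045, -0.00974574,  0.00907767],
       [ 0.01037144, -0.05586853, -0.99838426,  1.25664197],
       [ 0.        ,  0.        ,  0.        ,  1.        ]])}
```

View pics/side0.png

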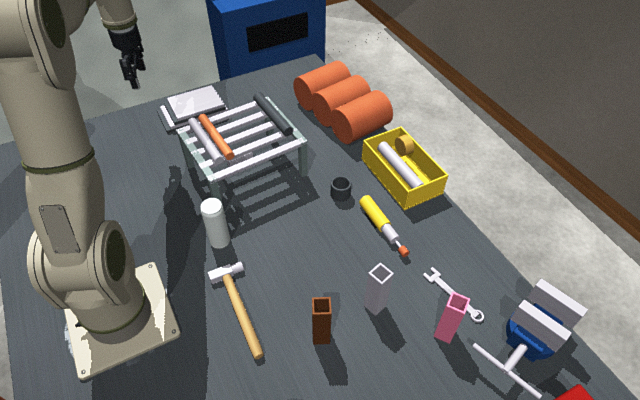

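View pics/top0.png

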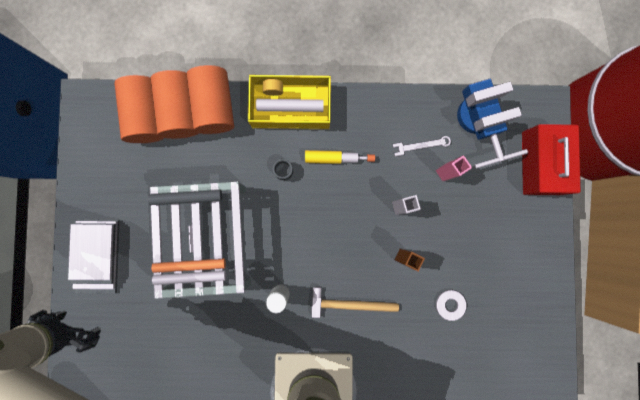

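The side view shows the steel tube with its open top at (380,272), the pipe end at (341,188) and the grinder near (380,225). In the top view the tube is at (407,204), the rack's front slat at about x = 238 (y 182–295), the pipe end at (283,168) and the grinder at about (340,157).

```bash
cat > h.py <<'E'
import numpy as np,cv2
from plant import *
np.set_printoptions(precision=4,suppress=True)
def cloud(n,d):
    c=camera_info(n);v,u=np.mgrid[0:400,0:640]
    P=np.stack([(u-c['cx'])/c['fx']*d,(v-c['cy'])/c['fy']*d,d],-1)
    W=P@c['pose'][:3,:3].T+c['pose'][:3,3]; W[d==0]=np.nan
    return W
def rect(P): # xy rectangle
    r=cv2.minAreaRect(P[:,:2].astype(np.float32)*1000);return r
def sel(W,x,y,z):
    return W[(W[...,0]>x[0])&(W[...,0]<x[1])&(W[...,1]>y[0])&(W[...,1]<y[1])&(W[...,2]>z[0])&(W[...,2]<z[1])]
E
python3 - <<'E'
from h import *
for n in("top","side"):
    W=cloud(n,np.load(f"pics/{n}0.npy"))
    print(n,'bench z',np.nanmedian(sel(W,(.3,.6),(-.1,.1),(-.02,.02))[:,2]))
    if n=="top": print(W[204,407],W[196,407],W[240,237],W[168,283],W[157,330],W[190,237],W[290,237])
    c=(.48,-.26)
    T=sel(W,(.40,.60),(-.36,-.2),(.143,.156));print('tube',len(T),rect(T),T[:,2].mean())
    T=sel(W,(.40,.60),(-.36,-.2),(.02,.14));print('tubebody',len(T),rect(T))
    R=sel(W,(.15,.75),(.1,.6),(.134,.15));print('rack',len(R),rect(R),np.nanmedian(R[:,2]))
    for x in ((.24,.30),(.3,.36),(.36,.42),(.42,.48),(.48,.54),(.54,.58)):
        q=sel(W,x,(.1,.6),(.134,.15)); print(x[0]+.03,np.percentile(q[:,1],[0,2]) if len(q) else '')
    q=sel(W,(.54,.64),(.05,.17),(.02,.06));print('pipe',rect(q))
    q=sel(W,(.56,.70),(-.25,.05),(.01,.06));print('grinder',rect(q))
E
```

```text
top bench z -2.7938957380735374e-05
[ 0.5641 -0.278   0.035 ] [ 0.5904 -0.2859  0.0016] [0.4556 0.2106 0.1389] [ 0.6733  0.0985 -0.0029] [ 0.7029 -0.0452  0.038 ] [0.5918 0.2128 0.1428] [0.3211 0.2074 0.1403]
tube 158 ((491.7756652832031, -267.1929931640625), (182.169189453125, 50.2736701965332), 3.38917875289917) 0.1494619725717324
tubebody 425 ((489.1726379394531, -265.2637939453125), (180.43576049804688, 47.843299865722656), 3.1840248107910156)
rack 4267 ((432.0301513671875, 275.5091857910156), (358.7994079589844, 328.91217041015625), 4.295156002044678) 0.14129064486295695
0.27 [0.1005 0.1006]
0.32999999999999996 [0.1012 0.1119]
0.39 [0.1925 0.1949]
0.44999999999999996 [0.1968 0.2008]
0.51 [0.2022 0.2051]
0.5700000000000001 [0.2064 0.2077]
pipe ((638.0612182617188, 97.28434753417969), (3.202579975128174, 23.755970001220703), 0.8547260165214539)
grinder ((670.0447387695312, -124.7481689453125), (304.468017578125, 97.28153228759766), 64.4283447265625)
side bench z 0.00064396981608561
tube 293 ((492.4676818847656, -266.0451354980469), (186.62551879882812, 51.44646072387695), 3.461357831954956) 0.14900257747830548
tubebody 1077 ((492.7871398925781, -267.7348937988281), (187.11874389648438, 49.89287567138672), 2.5656466484069824)
rack 3159 ((433.6914367675781, 276.7136535644531), (361.5364685058594, 332.1308898925781), 4.0101141929626465) 0.14214824027459816
0.27 [0.1014 0.1019]
0.32999999999999996 [0.101 0.126]
0.39 [0.1918 0.1943]
0.44999999999999996 [0.1954 0.1995]
0.51 [0.2017 0.2044]
0.5700000000000001 [0.2058 0.2071]
pipe ((638.1851196289062, 94.64278411865234), (24.852821350097656, 3.3721041679382324), 89.71735382080078)
grinder ((694.144287109375, -72.60137939453125), (11.671649932861328, 214.1337127685547), 0.023945963010191917)
```

```bash
python3 - <<'E'
from h import *
for n in("top","side"):
    W=cloud(n,np.load(f"pics/{n}0.npy"))
    T=sel(W,(.50,.62),(-.33,-.2),(.135,.156));print(n,'tube top',len(T),rect(T))
    T=sel(W,(.50,.62),(-.33,-.2),(.05,.14));print('body',len(T),rect(T))
    R=sel(W,(.22,.75),(.18,.55),(.134,.147));print('rack',len(R),rect(R),cv2.boxPoints(rect(R)))
    q=sel(W,(.62,.72),(.05,.15),(.02,.06));print('pipe',rect(q))
    q=sel(W,(.62,.75),(-.2,.04),(.012,.06));print('grinder',rect(q))
E
```

```text
top tube top 115 ((560.4899291992188, -261.1582336425781), (40.06767654418945, 40.757320404052734), 17.065061569213867)
body 193 ((560.1351318359375, -260.2944030761719), (39.555267333984375, 38.063392639160156), 15.909747123718262)
rack 4147 ((457.892822265625, 320.79180908203125), (300.5732421875, 242.42755126953125), 4.371649265289307) [[298.8038 430.1972]
 [317.283  188.475 ]
 [616.9818 211.3864]
 [598.5026 453.1086]]
pipe ((665.0568237304688, 96.47328186035156), (57.155311584472656, 57.012149810791016), 1.0336679220199585)
grinder ((708.1785888671875, -74.98377227783203), (38.09446716308594, 210.6861572265625), 0.3236587643623352)
side tube top 262 ((561.1493530273438, -260.46746826171875), (41.97838592529297, 41.47221755981445), 15.140552520751953)
body 598 ((559.8922119140625, -260.1417541503906), (42.642333984375, 43.215633392333984), 18.38380241394043)
rack 3047 ((460.26324462890625, 321.27239990234375), (302.1917724609375, 247.21083068847656), 4.077176570892334) [[300.7614 433.8221]
 [318.3381 187.2369]
 [619.7651 208.7227]
 [602.1884 455.3079]]
pipe ((666.6522827148438, 97.29102325439453), (61.53953170776367, 56.359710693359375), 60.401283264160156)
grinder ((707.7647094726562, -73.66551208496094), (38.86273193359375, 216.08279418945312), 1.8146188259124756)
```

```bash
cat >> h.py <<'E'
from scipy.spatial.transform import Rotation as Ro
RO=np.array([.4675,.1998,0]);RA=4.25
def wdir(yaw): y=np.radians(yaw);return np.array([-np.sin(y),np.cos(y),0])
def R(a,yaw):
    w=wdir(yaw);a=np.radians(a);x=w*np.sin(a)-np.array([0,0,1])*np.cos(a)
    y=np.array([w[1],-w[0],0]);return np.stack([x,y,np.cross(x,y)],1)
def rows(poses):
    s=observe();R0=s['eef_rot'];p0=s['eef_pos'];print('cur',p0,'clk',s['clock'])
    for p,Rt in poses: print(np.round((p-p0)@R0*100,1).tolist(),np.round(Ro.from_matrix(R0.T@Rt).as_rotvec(degrees=True),1).tolist())
def rack(p): q=p-RO;a=np.radians(RA);return np.array([q[0]*np.cos(a)+q[1]*np.sin(a),-q[0]*np.sin(a)+q[1]*np.cos(a),q[2]])
def grasp(c,a,yaw,back=0,ins=.015): Rt=R(a,yaw);return c+Rt[:,0]*(ins-back),Rt
E
python3 - <<'E'
from h import *
c=np.array([.5605,-.2605,.103]);yaw=16.5
p,Rt=grasp(c,45,yaw,.14)
p0=observe()['eef_pos'];print(p)
rows([(np.array([.35,.25,.33]),R(0,40)),(np.array([.5,-.3,.33]),R(20,yaw)),(p,Rt),grasp(c,45,yaw)])
E
```

```text
[ 0.5856 -0.3452  0.1914]
cur [0.258  0.5689 0.2306] clk 0.1
[-9.9, -25.3, 21.5] [25.6, 0.0, 0.1]
[-9.8, -69.2, 57.9] [48.6, 18.8, 8.6]
[4.0, -69.7, 67.6] [46.5, 42.2, 19.3]
[13.9, -62.2, 61.1] [46.5, 42.2, 19.3]
```

```bash
python3 -m pendant '[[[-10,-5,4],[5,0,0],0],[[-10,-10,8],[10,0,0],0],[[-10,-25,21],[25,0,0],0],[[-10,-25,21],[25,0,0],0],[[-10,-25,21],[25,0,0],0],[[-10,-25,21],[25,0,0],0],[[-10,-25,21],[25,0,0],0],[[-10,-69,58],[49,19,9],0],[[-10,-69,58],[49,19,9],0],[[-10,-69,58],[49,19,9],0],[[-10,-69,58],[49,19,9],0],[[-10,-69,58],[49,19,9],0],[[-10,-69,58],[49,19,9],0],[[-10,-69,58],[49,19,9],0],[[-10,-69,58],[49,19,9],0],[[-10,-69,58],[49,19,9],0],[[-10,-69,58],[49,19,9],0],[[-10,-69,58],[49,19,9],0],[[-10,-69,58],[49,19,9],0],[[-10,-69,58],[49,19,9],0]]' 100
python3 - <<'E'
from h import *
print(observe()['q'])
c=np.array([.5605,-.2605,.103]);yaw=16.5
rows([grasp(c,45,yaw,.14),grasp(c,45,yaw)])
E
```

```text
clock: 1.77
eef_pos: [0.4758, -0.2077, 0.3296]
eef_rot: [[-0.094, 0.96, 0.262], [0.335, 0.278, -0.9], [-0.938, 0.003, -0.348]]
force: [1.4, 0.4, 1.1]
grip_width: 0.0855
[-14.9796  20.52    57.1176  82.6557 -28.2628 103.1319  56.9168]
cur [ 0.4758 -0.2077  0.3296] clk 1.7667
[7.3, 6.7, 20.1] [-0.2, 24.7, -0.3]
[20.1, 6.6, 14.2] [-0.2, 24.7, -0.3]
```

```bash
python3 -m pendant '[[[0,6.7,20],[0,12,0],0],[[0,6.7,20],[0,24.7,0],0],[[0,6.7,20],[0,24.7,0],0],[[0,6.7,20],[0,24.7,0],0],[[0,6.7,20],[0,24.7,0],0],[[0,6.7,20],[0,24.7,0],0],[[7.3,6.7,20.1],[0,24.7,0],0],[[7.3,6.7,20.1],[0,24.7,0],0],[[7.3,6.7,20.1],[0,24.7,0],0],[[7.3,6.7,20.1],[0,24.7,0],0],[[7.3,6.7,20.1],[0,24.7,0],0],[[7.3,6.7,20.1],[0,24.7,0],0],[[7.3,6.7,20.1],[0,24.7,0],0],[[7.3,6.7,20.1],[0,24.7,0],0]]'
python3 - <<'E'
from h import *
print(observe()['q'])
c=np.array([.5605,-.2605,.103]);yaw=16.5
rows([grasp(c,45,yaw,.14),grasp(c,45,yaw)])
p,d=capture("side");W=cloud("side",d);T=sel(W,(.53,.62),(-.30,-.2),(.14,.156));print(rect(T))
cv2.imwrite("pics/s1.png",p)
E
```

```text
clock: 2.93
eef_pos: [0.585, -0.3443, 0.1903]
eef_rot: [[-0.193, 0.961, 0.199], [0.681, 0.277, -0.678], [-0.707, 0.004, -0.708]]
force: [-0.4, -1.2, 0.2]
grip_width: 0.0853
[ 47.6445  60.6139 -27.2761  36.9582  -9.1658 117.9074  40.6116]
cur [ 0.585  -0.3443  0.1903] clk 2.9333
[-0.2, 0.0, -0.0] [-0.1, -0.0, -0.5]
[13.8, -0.1, 0.0] [-0.1, -0.0, -0.5]
((0.0, 0.0), (0.0, 0.0), 0.0)
```

View pics/s1.png

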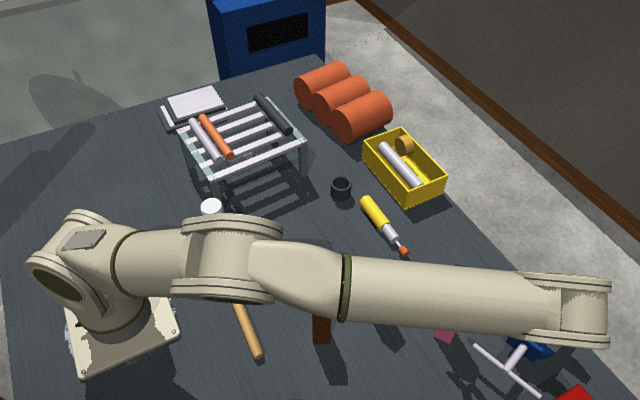

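The side view shows the arm stretched across the scene over the tube, which is hidden behind the forearm (about x = 380, y = 290). The rack and the bystanders are untouched.

```bash
python3 -m pendant '[[[3,0,0],[0,0,0],0],[[6,0,0],[0,0,0],0],[[9,0,0],[0,0,0],0],[[12,0,0],[0,0,0],0],[[13.8,0,0],[0,0,0],0],[[13.8,0,0],[0,0,0],0],[[13.8,0,0],[0,0,0],0],[[13.8,0,0],[0,0,0],0]]'
python3 - <<'E'
from h import *
print(observe()['q'])
c=np.array([.5605,-.2605,.103]);yaw=16.5
rows([grasp(c,45,yaw)])
E
```

```text
clock: 3.65
eef_pos: [0.5589, -0.2513, 0.0941]
eef_rot: [[-0.193, 0.961, 0.199], [0.679, 0.277, -0.68], [-0.709, 0.004, -0.705]]
force: [0.4, 0.2, 1.3]
grip_width: 0.0857
[ 50.1961  53.6187 -29.0938  63.3282  -9.236   98.6482  42.5924]
cur [ 0.5589 -0.2513  0.0941] clk 3.65
[0.2, -0.1, 0.0] [-0.1, 0.1, -0.5]
```

```bash
cat >> h.py <<'E'
def arc(E,yaw,ths,lift=.003,ext=None,fin=0):
    s=observe();ax=np.array([-wdir(yaw)[1],wdir(yaw)[0],0]);out=[]
    for t in ths:
        r=Ro.from_rotvec(ax*np.radians(t)).as_matrix()
        out.append((E+r@(s['eef_pos']-E)+np.array([0,0,lift if t<89 else fin]),r@s['eef_rot']))
    rows(out)
E
python3 -m pendant '[[[0,0,0],[0,0,0],255],[[0,0,0],[0,0,0],255],[[0,0,0],[0,0,0],255],[[0,0,0],[0,0,0],255],[[0,0,0],[0,0,0],255],[[0,0,0],[0,0,0],255],[[0,0,0],[0,0,0],255],[[0,0,0],[0,0,0],255],[[0,0,0],[0,0,0],255],[[0,0,0],[0,0,0],255]]' 100
python3 - <<'E'
from h import *
c=np.array([.5605,-.2605,.0]);yaw=16.5
arc(c+.02*wdir(yaw),yaw,np.arange(6,91,6))
E
```

```text
clock: 4.48
eef_pos: [0.559, -0.2517, 0.0946]
eef_rot: [[-0.192, 0.961, 0.199], [0.678, 0.277, -0.681], [-0.709, 0.005, -0.705]]
force: [-0.3, -3.3, 6.1]
grip_width: 0.0391
cur [ 0.559  -0.2517  0.0946] clk 4.4833
[0.4, -0.0, -1.0] [-0.1, -6.0, 0.0]
[1.2, -0.0, -1.6] [-0.1, -12.0, 0.0]
[2.0, -0.0, -2.2] [-0.2, -18.0, 0.0]
[2.8, -0.0, -2.8] [-0.2, -24.0, 0.0]
[3.7, -0.0, -3.2] [-0.3, -30.0, 0.1]
[4.7, -0.0, -3.5] [-0.3, -36.0, 0.1]
[5.6, -0.1, -3.7] [-0.4, -42.0, 0.1]
[6.6, -0.1, -3.8] [-0.4, -48.0, 0.1]
[7.6, -0.1, -3.9] [-0.5, -54.0, 0.1]
[8.6, -0.1, -3.8] [-0.5, -60.0, 0.1]
[9.6, -0.1, -3.6] [-0.6, -66.0, 0.1]
[10.6, -0.1, -3.3] [-0.6, -72.0, 0.1]
[11.5, -0.1, -2.9] [-0.7, -78.0, 0.2]
[12.3, -0.1, -2.4] [-0.7, -84.0, 0.2]
[13.4, -0.1, -1.6] [-0.8, -90.0, 0.2]
```

```bash
python3 -m pendant '[[[0.4,0,-1],[0,-6,0],255],[[1.2,0,-1.6],[0,-12,0],255],[[2,0,-2.2],[0,-18,0],255],[[2.8,0,-2.8],[0,-24,0],255],[[3.7,0,-3.2],[0,-30,0],255],[[4.7,0,-3.5],[0,-36,0],255],[[5.6,0,-3.7],[0,-42,0],255],[[5.6,0,-3.7],[0,-42,0],255]]'
python3 - <<'E'
from h import *
s=observe();print(s['q'],s['grip_width'])
yaw=16.5
th0=np.degrees(np.arctan2(s['eef_rot'][:,0]@wdir(yaw),-s['eef_rot'][2,0]));print(th0)
E=np.array([.5605,-.2605,.0])+.02*wdir(yaw)
E[2]=.003
arc(E,yaw,45+th0-np.array([39,33,27,21,15,9,3,0]) if 0 else np.array([6,12,18,24,30,36,42,45+th0]),0)
E
```

```text
clock: 5.15
eef_pos: [0.5392, -0.1814, 0.0799]
eef_rot: [[-0.011, 0.958, 0.286], [0.046, 0.286, -0.957], [-0.999, 0.003, -0.047]]
force: [1.5, 2.2, -5.7]
grip_width: 0.0389
[ 38.6235  23.3086 -28.1026  99.5324   9.4725  61.1713  24.3164] 0.038882114685423234
2.7091362307495945
cur [ 0.5392 -0.1814  0.0799] clk 5.15
[0.7, -0.0, -0.7] [-0.0, -6.0, -0.0]
[1.5, -0.0, -1.4] [-0.0, -12.0, -0.0]
[2.4, -0.0, -2.0] [-0.1, -18.0, -0.0]
[3.3, -0.0, -2.4] [-0.1, -24.0, -0.0]
[4.3, -0.0, -2.8] [-0.1, -30.0, -0.1]
[5.3, -0.0, -3.1] [-0.1, -36.0, -0.1]
[6.3, -0.0, -3.3] [-0.1, -42.0, -0.1]
[7.3, -0.0, -3.3] [-0.1, -47.7, -0.1]
```

```bash
python3 -m pendant '[[[0.7,0,-0.7],[0,-6,0],255],[[1.5,0,-1.4],[0,-12,0],255],[[2.4,0,-2],[0,-18,0],255],[[3.3,0,-2.4],[0,-24,0],255],[[4.3,0,-2.8],[0,-30,0],255],[[5.3,0,-3.1],[0,-36,0],255],[[6.3,0,-3.3],[0,-42,0],255],[[7.2,0,-3.3],[0,-47.7,0],255],[[7.2,0,-3.3],[0,-47.7,0],255],[[7.2,0,-3.3],[0,-47.7,0],255]]'
python3 - <<'E'
from h import *
s=observe();print(s['q'],s['grip_width'])
for n in("side",):
    p,d=capture(n);cv2.imwrite("pics/s2.png",p);W=cloud(n,d)
    T=sel(W,(.45,.6),(-.28,-.2),(.012,.05));print(len(T),rect(T),np.percentile(T[:,2],[5,50,95]))
E
```

```text
clock: 5.98
eef_pos: [0.5304, -0.1443, 0.0103]
eef_rot: [[0.208, 0.957, 0.203], [-0.678, 0.29, -0.675], [-0.705, 0.003, 0.709]]
force: [-2.5, 7.3, 13.0]
grip_width: 0.039
[  0.1342  27.2332 -18.3338 119.8951  67.9178  60.1017 -49.8303] 0.039022846899293966
337 ((551.1516723632812, -215.76980590820312), (41.502288818359375, 41.84878921508789), 15.53671646118164) [0.0155 0.039  0.0431]
```

View pics/s2.png

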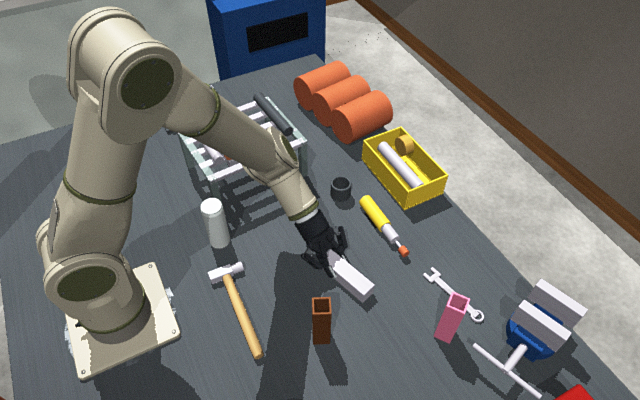

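The tube lies flat, capped end near (365,292), with the gripper on its open half. Releasing and backing off.

```bash
python3 -m pendant '[[[0,0,0],[0,0,0],0],[[0,0,0],[0,0,0],0],[[0,0,0],[0,0,0],0],[[0,0,0],[0,0,0],0],[[-3,0,0],[0,0,0],0],[[-7,0,0],[0,0,0],0],[[-11,0,0],[0,0,0],0],[[-14,0,0],[0,10,0],0],[[-15,0,0],[0,20,0],0],[[-15,0,0],[0,20,0],0]]'
cat >> h.py <<'E'
def lying(n,x,y,z=(.03,.05)):
    p,d=capture(n);W=cloud(n,d);T=sel(W,x,y,z);r=rect(T);print(n,len(T),r,T[:,2].mean());return p
E
python3 - <<'E'
from h import *
s=observe();print(s['q'],s['grip_width'])
p=lying("side",(.47,.6),(-.28,-.05))
p=lying("top",(.47,.6),(-.28,-.05))
E
```

```text
clock: 6.87
eef_pos: [0.5015, -0.0394, 0.1197]
eef_rot: [[0.133, 0.955, 0.263], [-0.397, 0.295, -0.869], [-0.908, 0.011, 0.419]]
force: [-0.4, -0.3, -0.3]
grip_width: 0.0852
[  6.8434   8.9183 -25.9429 115.3102  33.1709  61.2845 -19.2915] 0.08516128384410003
side 936 ((536.0712890625, -162.07308959960938), (44.5268440246582, 152.70501708984375), 16.14159393310547) 0.03982508212918032
top 673 ((534.9134521484375, -164.50555419921875), (39.98966979980469, 150.7051239013672), 16.725465774536133) 0.04006868407436884
```

```bash
python3 - <<'E'
from h import *
yaw=16.4;c=np.array([.5355,-.1635,.021]);w=wdir(yaw);g=c-.03*w
p,Rt=grasp(g,45,yaw,.12)
rows([(np.array([.52,-.1,.22]),R(0,yaw)),(p,Rt),grasp(g,45,yaw)]);print(p)
E
```

```text
cur [ 0.5007 -0.0456  0.1187] clk 6.9667
[-6.7, 0.4, 9.5] [0.0, 25.0, -0.5]
[11.7, -0.0, 19.6] [0.2, 70.0, -0.5]
[15.8, -0.1, 8.3] [0.2, 70.0, -0.5]
[ 0.5649 -0.2635  0.0952]
```

```bash
python3 -m pendant '[[[-6.7,0,9.5],[0,7,0],0],[[-6.7,0,9.5],[0,14,0],0],[[-6.7,0,9.5],[0,21,0],0],[[-5,0,12],[0,28,0],0],[[-2,0,15],[0,35,0],0],[[2,0,18],[0,42,0],0],[[5,0,19],[0,49,0],0],[[8,0,19.6],[0,56,0],0],[[10,0,19.6],[0,63,0],0],[[11.7,0,19.6],[0,70,0],0],[[11.7,0,19.6],[0,70,-0.5],0],[[11.7,0,19.6],[0,70,-0.5],0],[[13,0,16],[0,70,-0.5],0],[[14.5,0,12],[0,70,-0.5],0],[[15.8,0,8.3],[0,70,-0.5],0],[[15.8,0,8.3],[0,70,-0.5],0],[[15.8,0,8.3],[0,70,-0.5],0]]'
python3 - <<'E'
from h import *
print(observe()['q'])
yaw=16.4;c=np.array([.5355,-.1635,.021]);w=wdir(yaw);g=c-.03*w
rows([grasp(g,45,yaw)])
E
```

```text
clock: 8.38
eef_pos: [0.5406, -0.1778, 0.0104]
eef_rot: [[-0.208, 0.957, 0.203], [0.676, 0.29, -0.677], [-0.707, -0.003, -0.708]]
force: [-0.1, -1.0, 0.5]
grip_width: 0.0853
[ 39.9373  50.9024 -15.0057  76.2613 -19.1215  87.4117  50.3806]
cur [ 0.5406 -0.1778  0.0104] clk 8.3833
[-0.3, -0.1, 0.3] [0.2, -0.0, 0.5]
```

```bash
python3 -m pendant '[[[0,0,0],[0,0,0],255],[[0,0,0],[0,0,0],255],[[0,0,0],[0,0,0],255],[[0,0,0],[0,0,0],255],[[0,0,0],[0,0,0],255],[[0,0,0],[0,0,0],255],[[0,0,0],[0,0,0],255],[[0,0,0],[0,0,0],255]]' 110
python3 - <<'E'
from h import *
print(observe()['q'])
yaw=16.4;c=np.array([.5355,-.1635,0]);w=wdir(yaw)
arc(c+.075*w,yaw,np.arange(6,91,6),.003,fin=.001)
E
```

```text
clock: 9.05
eef_pos: [0.5412, -0.1788, 0.0113]
eef_rot: [[-0.206, 0.957, 0.204], [0.676, 0.29, -0.678], [-0.708, -0.002, -0.707]]
force: [1.0, -1.4, 5.3]
grip_width: 0.0386
[ 39.936   50.8404 -14.9395  76.1683 -19.1569  87.4609  50.3963]
cur [ 0.5412 -0.1788  0.0113] clk 9.05
[-0.8, -0.0, -1.0] [0.0, -6.0, -0.0]
[-1.2, -0.0, -1.8] [0.1, -12.0, -0.0]
[-1.6, -0.0, -2.7] [0.1, -18.0, -0.1]
[-1.9, 0.0, -3.7] [0.2, -24.0, -0.1]
[-2.1, 0.0, -4.6] [0.2, -30.0, -0.1]
[-2.2, 0.0, -5.6] [0.2, -36.0, -0.1]
[-2.1, 0.0, -6.5] [0.3, -42.0, -0.2]
[-2.0, 0.0, -7.5] [0.3, -48.0, -0.2]
[-1.8, 0.0, -8.4] [0.4, -54.0, -0.2]
[-1.5, 0.0, -9.3] [0.4, -60.0, -0.2]
[-1.1, 0.0, -10.2] [0.4, -66.0, -0.3]
[-0.6, 0.0, -11.0] [0.5, -72.0, -0.3]
[-0.0, 0.0, -11.8] [0.5, -78.0, -0.3]
[0.7, 0.1, -12.5] [0.6, -84.0, -0.3]
[1.5, 0.1, -13.0] [0.6, -90.0, -0.3]
```

```bash
python3 -m pendant '[[[-0.8,0,-1],[0,-6,0],255],[[-1.2,0,-1.8],[0,-12,0],255],[[-1.6,0,-2.7],[0,-18,0],255],[[-1.9,0,-3.7],[0,-24,0],255],[[-2.1,0,-4.6],[0,-30,0],255],[[-2.2,0,-5.6],[0,-36,0],255],[[-2.1,0,-6.5],[0,-42,0],255],[[-2,0,-7.5],[0,-48,0],255],[[-1.8,0,-8.4],[0,-54,0],255],[[-1.5,0,-9.3],[0,-60,0],255],[[-1.1,0,-10.2],[0,-66,0],255],[[-0.6,0,-11],[0,-72,0],255],[[0,0,-11.8],[0,-78,0],255],[[0.7,0,-12.5],[0,-84,0],255],[[1.4,0,-13],[0,-90,0],255],[[1.4,0,-13],[0,-90,0],255],[[1.4,0,-13],[0,-90,0],255]]'
python3 - <<'E'
from h import *
s=observe();print(s['q'],s['moment'])
p=lying("side",(.4,.6),(-.2,0.1),(.13,.17));cv2.imwrite("pics/s3.png",p)
E
```

```text
clock: 10.47
eef_pos: [0.5128, -0.079, 0.0935]
eef_rot: [[0.207, 0.956, 0.209], [-0.677, 0.294, -0.674], [-0.706, -0.002, 0.708]]
force: [-0.8, 4.7, 4.5]
grip_width: 0.0384
[-12.5787  16.9528 -13.2866 119.2228  54.5205  66.4555 -41.6578] [1.2252 0.232  0.085 ]
side 1053 ((502.5499572753906, -46.348052978515625), (134.37281799316406, 98.00846862792969), 15.850993156433105) 0.15146576560567243
```

View pics/s3.png

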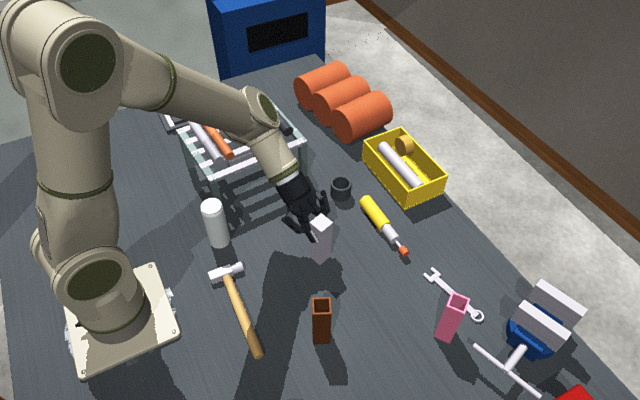

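The tube stands on its open end with the cap at (322,222), still held. Releasing and backing off, then checking.

```bash
python3 -m pendant '[[[0,0,0],[0,0,0],255],[[0,0,0],[0,0,0],0],[[0,0,0],[0,0,0],0],[[0,0,0],[0,0,0],0],[[0,0,0],[0,0,0],0],[[0,0,0],[0,0,0],0],[[-3,0,0],[0,0,0],0],[[-6,0,0],[0,0,0],0],[[-9,0,0],[0,0,0],0],[[-13,0,0],[0,0,0],0],[[-16,0,0],[0,0,0],0],[[-16,0,0],[0,0,0],0]]'
python3 - <<'E'
from h import *
p=lying("side",(.45,.57),(-.14,-.02),(.13,.17))
p=lying("side",(.45,.57),(-.14,-.02),(.02,.12))
p=lying("top",(.45,.57),(-.14,-.02),(.13,.17))
E
```

```text
clock: 11.52
eef_pos: [0.4808, 0.0341, 0.2105]
eef_rot: [[0.214, 0.955, 0.207], [-0.672, 0.298, -0.678], [-0.709, 0.006, 0.705]]
force: [0.3, -0.4, 0.3]
grip_width: 0.0854
side 333 ((508.39013671875, -67.34110260009766), (42.961490631103516, 44.387672424316406), 17.806659698486328) 0.1467674162477533
side 491 ((502.8752746582031, -79.62024688720703), (31.402385711669922, 55.29341125488281), 60.80558776855469) 0.07162819084310991
top 222 ((508.0391540527344, -68.94644165039062), (39.6002197265625, 39.86733627319336), 17.25664520263672) 0.14960384152974332
```

```bash
python3 - <<'E'
from h import *
yaw=17;c=np.array([.5082,-.068,.09])
p,Rt=grasp(c,60,yaw,.12);print(p)
rows([(np.array([.50,-.02,.30]),R(-20,yaw)),(np.array([.54,-.16,.28]),R(20,yaw)),(p,Rt),grasp(c,60,yaw)])
E
```

```text
[ 0.5348 -0.155   0.1425]
cur [0.4798 0.0281 0.2062] clk 11.6667
[-3.0, 0.5, 10.3] [0.0, 25.0, 0.1]
[8.8, 0.3, 19.2] [-0.0, 65.0, 0.1]
[18.0, -0.1, 9.0] [-0.0, 105.0, 0.1]
[14.9, -0.1, -2.6] [-0.0, 105.0, 0.1]
```

```bash
python3 -m pendant '[[[-3,0,10],[0,7,0],0],[[-3,0,10],[0,14,0],0],[[-3,0,10],[0,21,0],0],[[-3,0,10],[0,25,0],0],[[0,0,13],[0,32,0],0],[[4,0,16],[0,39,0],0],[[8.8,0,19],[0,46,0],0],[[8.8,0,19],[0,53,0],0],[[8.8,0,19],[0,60,0],0],[[8.8,0,19],[0,67,0],0],[[8.8,0,19],[0,74,0],0],[[10,0,18],[0,81,0],0],[[12,0,16],[0,88,0],0],[[14,0,14],[0,95,0],0],[[16,0,11.5],[0,102,0],0],[[18,0,9],[0,105,0],0],[[18,0,9],[0,105,0],0],[[18,0,9],[0,105,0],0]]'
python3 - <<'E'
from h import *
print(observe()['q'])
yaw=17;c=np.array([.5082,-.068,.09])
rows([grasp(c,60,yaw,.12),grasp(c,60,yaw)])
E
```

```text
clock: 13.17
eef_pos: [0.5339, -0.1551, 0.14]
eef_rot: [[-0.255, 0.957, 0.139], [0.829, 0.29, -0.478], [-0.498, -0.007, -0.867]]
force: [0.0, 0.2, 1.4]
grip_width: 0.0855
[ 29.78    48.4487   3.372   71.7564 -38.6261 109.2533  53.9595]
cur [ 0.5339 -0.1551  0.14  ] clk 13.1667
[-0.1, 0.1, -0.2] [-0.4, -0.2, 0.1]
[11.9, 0.1, -0.2] [-0.4, -0.2, 0.1]
```

```bash
python3 -m pendant '[[[3,0.1,0],[0,0,0],0],[[6,0.1,0],[0,0,0],0],[[9,0.1,-0.2],[0,0,0],0],[[11.9,0.1,-0.2],[0,0,0],0],[[11.9,0.1,-0.2],[0,0,0],0],[[11.9,0.1,-0.2],[0,0,0],0],[[11.9,0.1,-0.2],[0,0,0],255],[[11.9,0.1,-0.2],[0,0,0],255],[[11.9,0.1,-0.2],[0,0,0],255],[[11.9,0.1,-0.2],[0,0,0],255],[[11.9,0.1,-0.2],[0,0,0],255],[[11.9,0.1,-0.2],[0,0,0],255],[[11.9,0.1,-0.2],[0,0,0],255],[[11.9,0.1,-0.2],[0,0,0],255]]' 110
python3 - <<'E'
from h import *
print(observe()['q'])
yaw=17;c=np.array([.5082,-.068,0])
arc(c+.02*wdir(yaw),yaw,np.arange(6,91,6))
E
```

```text
clock: 14.33
eef_pos: [0.505, -0.0561, 0.0832]
eef_rot: [[-0.253, 0.957, 0.139], [0.829, 0.289, -0.479], [-0.498, -0.005, -0.867]]
force: [1.7, -3.7, 6.3]
grip_width: 0.0388
[ 25.3158  44.4275   1.087   87.042  -40.136   96.8398  56.5851]
cur [ 0.505  -0.0561  0.0832] clk 14.3333
[0.6, -0.0, -0.7] [-0.0, -6.0, 0.0]
[1.4, -0.0, -1.1] [-0.0, -12.0, 0.1]
[2.2, -0.0, -1.4] [-0.0, -18.0, 0.1]
[3.0, -0.0, -1.6] [-0.0, -24.0, 0.2]
[3.9, -0.0, -1.8] [-0.0, -30.0, 0.2]
[4.8, -0.0, -1.8] [-0.0, -36.0, 0.2]
[5.7, -0.0, -1.7] [-0.0, -42.0, 0.3]
[6.5, -0.0, -1.6] [-0.0, -48.0, 0.3]
[7.4, -0.0, -1.3] [-0.0, -54.0, 0.4]
[8.2, -0.0, -1.0] [-0.0, -60.0, 0.4]
[9.0, -0.0, -0.6] [-0.0, -66.0, 0.4]
[9.7, -0.0, -0.1] [-0.0, -72.0, 0.5]
[10.3, -0.0, 0.4] [-0.0, -78.0, 0.5]
[11.0, 0.0, 1.1] [-0.0, -84.0, 0.6]
[11.7, 0.0, 2.0] [-0.0, -90.0, 0.6]
```

```bash
python3 -m pendant '[[[0.6,0,-0.7],[0,-6,0],255],[[1.4,0,-1.1],[0,-12,0],255],[[2.2,0,-1.4],[0,-18,0],255],[[3,0,-1.6],[0,-24,0],255],[[3.9,0,-1.8],[0,-30,0],255],[[4.8,0,-1.8],[0,-36,0],255],[[5.7,0,-1.7],[0,-42,0],255],[[6.5,0,-1.6],[0,-48,0],255],[[7.4,0,-1.3],[0,-54,0],255],[[8.2,0,-1],[0,-60,0],255],[[9,0,-0.6],[0,-66,0],255],[[9.7,0,-0.1],[0,-72,0],255],[[10.3,0,0.4],[0,-78,0],255],[[11,0,1.1],[0,-84,0.5],255],[[11.6,0,2],[0,-90,0.5],255],[[11.6,0,2],[0,-90,0.5],255],[[11.6,0,2],[0,-90,0.5],255]]'
python3 - <<'E'
from h import *
s=observe();print(s['q'])
p=lying("side",(.4,.6),(-.12,0.08),(.012,.05));cv2.imwrite("pics/s4.png",p)
E
```

```text
clock: 15.75
eef_pos: [0.479, 0.0324, 0.0082]
eef_rot: [[0.147, 0.957, 0.251], [-0.478, 0.291, -0.829], [-0.866, 0.002, 0.5]]
force: [-3.3, 6.1, 8.2]
grip_width: 0.0389
[-33.6931  19.9511   3.8926 120.0901  35.735   53.1417 -38.2288]
side 812 ((486.9407958984375, 19.67040252685547), (81.93071746826172, 143.97369384765625), 31.126035690307617) 0.03721302691873441
```

View pics/s4.png

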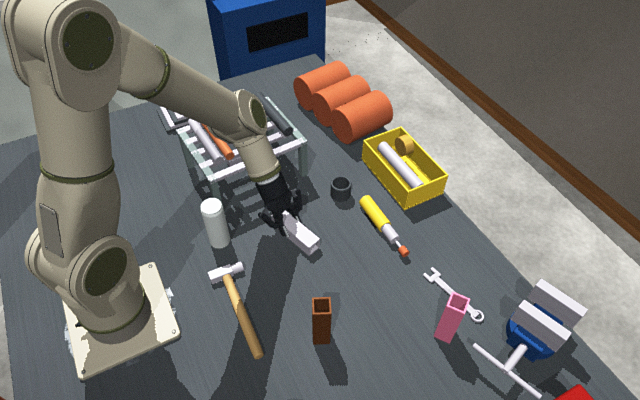

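The tube is flat again, its open end at about (315,245) and the cap towards the rack. The gripper clears the rack.

```bash
python3 -m pendant '[[[0,0,0],[0,0,0],0],[[0,0,0],[0,0,0],0],[[0,0,0],[0,0,0],0],[[0,0,0],[0,0,0],0],[[-3,0,0],[0,0,0],0],[[-6,0,2],[0,7,0],0],[[-9,0,4],[0,14,0],0],[[-12,0,7],[0,21,0],0],[[-14,0,10],[0,28,0],0],[[-14,0,14],[0,35,0],0],[[-14,0,18],[0,35,0],0],[[-14,0,18],[0,35,0],0]]'
python3 - <<'E'
from h import *
s=observe();print(s['q'],s['eef_pos'])
p=lying("side",(.42,.6),(-.12,0.14))
p=lying("top",(.42,.6),(-.12,0.14))
E
```

```text
clock: 16.8
eef_pos: [0.5054, -0.0597, 0.2237]
eef_rot: [[-0.016, 0.96, 0.278], [0.087, 0.279, -0.956], [-0.996, 0.009, -0.088]]
force: [-0.8, -0.9, -0.1]
grip_width: 0.0853
[ -9.1897   5.562   15.0782 101.204   -6.5276  74.9337  23.8168] [ 0.5054 -0.0597  0.2237]
side 748 ((482.1904602050781, 24.533912658691406), (44.64919662475586, 154.36656188964844), 16.610010147094727) 0.03998336644402366
top 674 ((480.6114807128906, 22.15619659423828), (40.025787353515625, 149.59478759765625), 16.86304473876953) 0.039877009367350454
```

```bash
python3 - <<'E'
from h import *
yaw=16.8;c=np.array([.4815,.0235,.02]);g=c-.053*wdir(yaw)
p,Rt=grasp(g,45,yaw,.12);print(p)
rows([(p,Rt),grasp(g,45,yaw)])
E
```

```text
[ 0.5183 -0.0983  0.0942]
cur [ 0.5043 -0.0543  0.2209] clk 16.9
[12.2, 0.0, 5.7] [-0.2, 40.0, -0.4]
[21.4, -0.1, -2.0] [-0.2, 40.0, -0.4]
```

```bash
python3 -m pendant '[[[2,0,5.7],[0,7,0],0],[[4,0,5.7],[0,14,0],0],[[6,0,5.7],[0,21,0],0],[[8,0,5.7],[0,28,0],0],[[10,0,5.7],[0,35,0],0],[[12.2,0,5.7],[0,40,0],0],[[12.2,0,5.7],[0,40,0],0],[[15,0,3.3],[0,40,0],0],[[18,0,0.8],[0,40,0],0],[[21.3,0,-2],[0,40,0],0],[[21.3,0,-2],[0,40,0],0],[[21.3,0,-2],[0,40,0],0]]'
python3 -m pendant '[[[0,0,0],[0,0,0],255],[[0,0,0],[0,0,0],255],[[0,0,0],[0,0,0],255],[[0,0,0],[0,0,0],255],[[0,0,0],[0,0,0],255],[[0,0,0],[0,0,0],255],[[0,0,0],[0,0,0],255],[[0,0,0],[0,0,0],255]]' 40
python3 - <<'E'
from h import *
s=observe();print(s['q'])
c=np.array([.4815,.0235,.0]);g0=c-.053*wdir(16.8)
u=wdir(RA)
out=[]
for y,yaw in ((-.177+.0,12.5),(-.12,4.25),(.04,4.25),(.065,4.25),(.075,4.25)):
    cc=RO+u*y; t=Ro.from_euler('z',yaw-16.8,degrees=True).as_matrix()
    p=cc+t@(s['eef_pos']-c); p[2]=s['eef_pos'][2]+.001
    out.append((p,t@s['eef_rot']))
rows(out)
E
```

```text
clock: 17.9
eef_pos: [0.4932, -0.0134, 0.0108]
eef_rot: [[-0.201, 0.958, 0.206], [0.678, 0.288, -0.676], [-0.707, 0.004, -0.708]]
force: [0.2, -0.0, 0.4]
grip_width: 0.0854
clock: 18.57
eef_pos: [0.4938, -0.0142, 0.0118]
eef_rot: [[-0.2, 0.958, 0.206], [0.678, 0.287, -0.676], [-0.707, 0.005, -0.707]]
force: [-0.9, -1.5, 7.1]
grip_width: 0.0393
[  9.3116  38.7891  12.8682  99.2341 -42.6038  79.9167  60.5645]
cur [ 0.4938 -0.0142  0.0118] clk 18.5667
[-0.1, -0.4, -0.1] [3.0, -0.0, 3.0]
[3.9, 0.3, -4.1] [8.9, -0.1, 8.9]
[15.0, 3.7, -15.1] [8.9, -0.1, 8.9]
[16.7, 4.3, -16.8] [8.9, -0.1, 8.9]
[17.4, 4.5, -17.5] [8.9, -0.1, 8.9]
```

```bash
python3 -m pendant '[[[-0.1,-0.4,-0.1],[3,0,3],255],[[1.3,-0.2,-1.5],[5,0,5],255],[[2.6,0.1,-2.8],[7,0,7],255],[[3.9,0.3,-4.1],[8.9,0,8.9],255],[[5.3,0.7,-5.5],[8.9,0,8.9],255],[[6.7,1.1,-6.9],[8.9,0,8.9],255],[[8.1,1.6,-8.2],[8.9,0,8.9],255],[[9.5,2,-9.6],[8.9,0,8.9],255],[[10.9,2.4,-11],[8.9,0,8.9],255],[[12.3,2.9,-12.4],[8.9,0,8.9],255],[[13.7,3.3,-13.8],[8.9,0,8.9],255],[[15,3.7,-15.1],[8.9,0,8.9],255],[[15,3.7,-15.1],[8.9,0,8.9],255],[[15,3.7,-15.1],[8.9,0,8.9],255]]'
python3 - <<'E'
from h import *
s=observe();print(s['q'])
p=lying("side",(.42,.6),(.10,0.26),(.012,.05));cv2.imwrite("pics/s5.png",p)
Rt=s['eef_rot'];print('yaw',np.degrees(np.arctan2(Rt[1,1],Rt[0,1])),rack(s['eef_pos']))
print('u in tool',Rt.T@wdir(RA))
E
```

```text
clock: 19.73
eef_pos: [0.4676, 0.2006, 0.0123]
eef_rot: [[-0.049, 0.997, 0.055], [0.706, 0.073, -0.705], [-0.707, 0.004, -0.707]]
force: [-0.9, -0.5, -4.7]
grip_width: 0.0398
[ -4.2476  27.1737   4.2349 118.2823 -59.897   57.4769  48.2577]
side 97 ((452.84527587890625, 210.44851684570312), (22.566524505615234, 94.5473861694336), 0.5796138048171997) 0.032894676978556574
yaw 4.190998644359532 [0.0001 0.0008 0.0123]
u in tool [ 0.7073 -0.001  -0.7069]
```

View pics/s5.png

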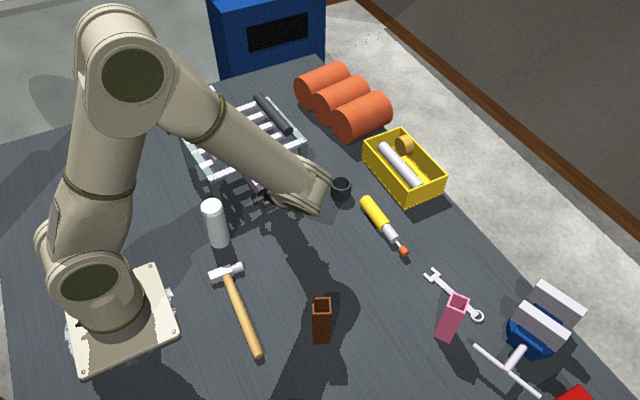

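The tube is partly under the shelf, gripped with the tool leaning outwards. The wrist at (310,195) stands above and near the pipe end (341,188), with no contact force. I'll creep forward with a soft grip.

```bash
python3 -m pendant '[[[0.5,0,-0.5],[0,0,0],255],[[1,0,-1],[0,0,0],255],[[1.4,0,-1.4],[0,0,0],255],[[1.7,0,-1.7],[0,0,0],255],[[1.9,0,-1.9],[0,0,0],255],[[2.1,0,-2.1],[0,0,0],255],[[2.1,0,-2.1],[0,0,0],255],[[2.1,0,-2.1],[0,0,0],255]]' 25
python3 -c "
from h import *
s=observe();print(rack(s['eef_pos']),s['force'])"
```

```text
clock: 20.45
eef_pos: [0.4657, 0.2295, 0.0122]
eef_rot: [[-0.048, 0.997, 0.054], [0.706, 0.072, -0.705], [-0.707, 0.004, -0.707]]
force: [-0.8, 0.1, -4.4]
grip_width: 0.0396
[0.0004 0.0297 0.0122] [-0.8356  0.0614 -4.3821]
```

```bash
python3 -m pendant '[[[0.1,0,-0.1],[0,0,0],255],[[0.1,0,-0.1],[0,0,0],255],[[0.2,0,-0.2],[0,0,0],255],[[0.2,0,-0.2],[0,0,0],255],[[0.3,0,-0.3],[0,0,0],255],[[0.3,0,-0.3],[0,0,0],255],[[0.4,0,-0.4],[0,0,0],255],[[0.4,0,-0.4],[0,0,0],255]]' 
python3 -m pendant '[[[0.1,0,-0.1],[0,0,0],255],[[0.1,0,-0.1],[0,0,0],255],[[0.1,0,-0.1],[0,0,0],255]]' 
python3 -c "
from h import *
s=observe();print(rack(s['eef_pos']),s['force'])"
```

```text
clock: 21.12
eef_pos: [0.4653, 0.2354, 0.0123]
eef_rot: [[-0.048, 0.997, 0.054], [0.706, 0.072, -0.705], [-0.707, 0.004, -0.707]]
force: [0.1, 0.6, -4.6]
grip_width: 0.0396
clock: 21.37
eef_pos: [0.465, 0.237, 0.0123]
eef_rot: [[-0.048, 0.997, 0.054], [0.706, 0.073, -0.705], [-0.707, 0.004, -0.707]]
force: [0.0, -0.2, -5.1]
grip_width: 0.0396
[0.0003 0.0373 0.0123] [ 0.0068 -0.2082 -5.0883]
```

```bash
for i in 1 ; do python3 -m pendant '[[[0.1,0,-0.1],[0,0,0],255],[[0.1,0,-0.1],[0,0,0],255],[[0.1,0,-0.1],[0,0,0],255]]'; done
python3 -m pendant '[[[0.1,0,-0.1],[0,0,0],255],[[0.1,0,-0.1],[0,0,0],255],[[0.1,0,-0.1],[0,0,0],255]]'
python3 -m pendant '[[[0.1,0,-0.1],[0,0,0],255],[[0.1,0,-0.1],[0,0,0],255],[[0.1,0,-0.1],[0,0,0],255]]'
```

```text
clock: 21.62
eef_pos: [0.465, 0.2372, 0.012]
eef_rot: [[-0.048, 0.997, 0.053], [0.705, 0.071, -0.706], [-0.708, 0.004, -0.707]]
force: [-2.3, -7.4, -2.9]
grip_width: 0.0397
clock: 21.87
eef_pos: [0.465, 0.2371, 0.0118]
eef_rot: [[-0.047, 0.998, 0.053], [0.704, 0.07, -0.706], [-0.708, 0.004, -0.706]]
force: [-2.6, -11.4, 1.1]
grip_width: 0.0397
clock: 22.12
eef_pos: [0.465, 0.2371, 0.0118]
eef_rot: [[-0.046, 0.998, 0.052], [0.704, 0.069, -0.707], [-0.709, 0.004, -0.705]]
force: [-2.7, -10.2, 1.4]
grip_width: 0.0394
```

The push force has risen to about 11 N and the tool has stopped moving, so the tube is touching the stop. Releasing.

```bash
python3 -m pendant '[[[0,0,0],[0,0,0],0],[[0,0,0],[0,0,0],0],[[0,0,0],[0,0,0],0],[[0,0,0],[0,0,0],0],[[0,0,0],[0,0,0],0],[[-2,0,0],[0,0,0],0],[[-4,0,0],[0,0,0],0],[[-7,0,0],[0,0,0],0],[[-10,0,0],[0,0,0],0],[[-13,0,0],[0,0,0],0],[[-17,0,0],[0,0,0],0],[[-20,0,0],[0,-5,0],0],[[-20,0,5],[0,-10,0],0],[[-20,0,10],[0,-10,0],0],[[-20,0,10],[0,-10,0],0]]'
python3 - <<'E'
from h import *
for n in("top","side"):
    p,d=capture(n);W=cloud(n,d);T=sel(W,(.40,.52),(.17,.37),(.03,.048));r=rect(T);print(n,len(T),r)
    q=np.array([rack(t) for t in T]);print('rack x,y range',q[:,:2].min(0),q[:,:2].max(0))
    q=sel(W,(.62,.72),(.05,.15),(.02,.06));print('pipe',rect(q))
    q=sel(W,(.62,.75),(-.2,.04),(.012,.06));print('grinder',rect(q))
    a=cv2.resize(p[90:270,120:360] if n=="top" else p[80:260,150:390],None,fx=2.5,fy=2.5)
    cv2.imwrite(f"pics/e_{n}.png",a)
E
```

```text
clock: 23.37
eef_pos: [0.4792, 0.0231, 0.0816]
eef_rot: [[-0.036, 0.998, 0.059], [0.568, 0.069, -0.82], [-0.822, 0.004, -0.57]]
force: [-0.4, 0.1, -0.9]
grip_width: 0.0853
top 412 ((450.781005859375, 284.2975769042969), (171.01051330566406, 73.5462646484375), 87.52184295654297)
rack x,y range [-0.0384  0.0004] [0.0358 0.1718]
pipe ((665.1322631835938, 96.38011169433594), (57.59294128417969, 56.715789794921875), 1.8408130407333374)
grinder ((708.3853149414062, -75.18456268310547), (37.92890167236328, 210.9995574951172), 0.4668745696544647)
side 17 ((448.52239990234375, 211.44940185546875), (9.216373443603516, 23.47982406616211), 26.91534423828125)
rack x,y range [-0.0202  0.0011] [-0.0093  0.0256]
pipe ((0.0, 0.0), (0.0, 0.0), 0.0)
grinder ((707.1350708007812, -73.09209442138672), (214.28126525878906, 37.55659866333008), 89.91424560546875)
```

View pics/e_top.png

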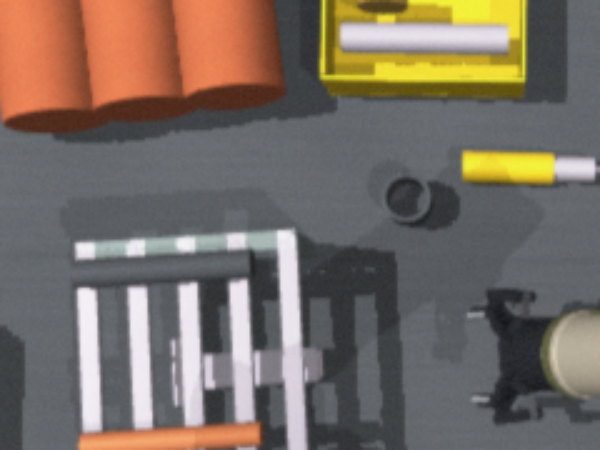

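View pics/e_side.png

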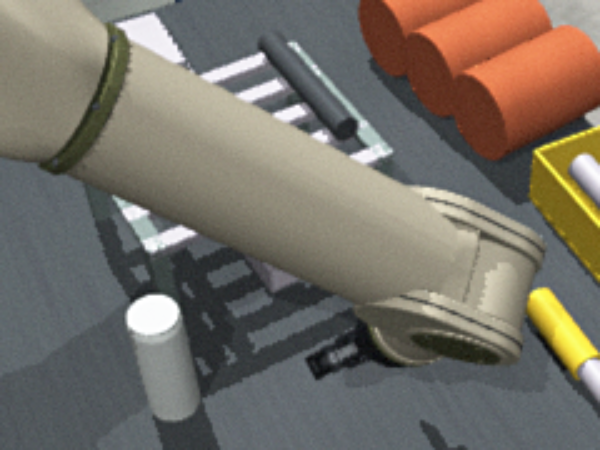

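```bash
python3 - <<'E'
from h import *
p,d=capture("top");W=cloud("top",d)
c=camera_info("top");M=c['pose']
def ray(u,v,z):
    r=M[:3,:3]@np.array([(u-c['cx'])/c['fx'],(v-c['cy'])/c['fy'],1]);t=(z-M[2,3])/r[2];return rack(M[:3,3]+t*r)
print('open end',ray(120+323/2.5,90+366/2.5,.04),'stop face',ray(120+180/2.5,90+372/2.5,.03))
T=sel(W,(.40,.54),(.17,.345),(.036,.044));q=np.array([rack(t) for t in T])
for lo in np.arange(-.01,.15,.015):
    s=q[(q[:,1]>=lo)&(q[:,1]<lo+.015)]
    if len(s)>5: print(round(lo,3),len(s),np.percentile(s[:,0],[3,50,97]))
print(np.percentile(q[:,1],[0,1,99,100]))
cv2.imwrite("pics/z.png",cv2.resize(p[215:260,180:265],None,fx=9,fy=9,interpolation=cv2.INTER_CUBIC))
E
```

```text
open end [-0.0058 -0.0068  0.04  ] stop face [-0.0023  0.1652  0.03  ]
-0.01 17 [-0.0188  0.0019  0.0168]
0.005 43 [-0.0184 -0.0007  0.0174]
0.035 40 [-0.0191  0.0002  0.0165]
0.05 61 [-0.0185 -0.0002  0.0173]
0.065 44 [-0.0204 -0.0041  0.018 ]
0.095 35 [-0.0182 -0.0033  0.0174]
0.11 61 [-0.0204 -0.0025  0.0181]
0.125 41 [-0.0194  0.001   0.0188]
[0.0005 0.0016 0.1335 0.1354]
```

View pics/z.png

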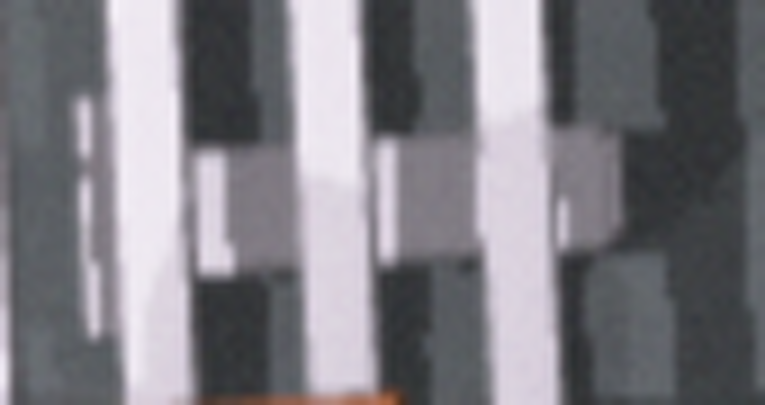

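The tube lies centred (rack x about -1 mm) and parallel to the rack. Its open end is at rack y ≈ 0, so the cap is at about 150 mm, at the stop. The robot is clear, so I'm handing in.

```bash
python3 -c "
from plant import *
s=observe();print(s['force'],s['clock']);print(close_job())"
```

```text
[-2.42776426e-04 -7.38639374e-01  3.18156540e-01] 23.5167
the job is handed in; nothing more can be done
None
```

The square steel tube is home under the rack, and I handed the job in at about 23.5 s of the 72 s allowed; no verdict came back.

**Steps:** I laid it down from its capped end, stood it on its open end and let it stand released. Then I laid it down again with the capped end towards the rack, gripping it each time. With the gripper leaning outwards, I slid it in until it met the stop at about 11 N, then let go and backed off.

**Last checks:**
- **Position:** the top camera put the tube within about 1 mm of the rack's middle line and parallel to it. The open end was within about 1 mm of the shelf's front edge, so the capped end is at about 150 mm, where the stop face is.
- **Stop face:** I could not see the capped end directly. The stop's visible stripe read about 165 mm, probably its far edge rather than the face. A rough pixel estimate of the open end gave -7 mm, against about 0 from depth. I relied on the depth reading and the felt contact.
- **Bystanders:** the top camera had the pipe end and the grinder within 1 mm of where they started. The final side view of the pipe end was blocked by the arm.
- **Robot:** it touches nothing, with the tool force near zero.

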